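Take the squeeze-and-turn cap off a desiccant tub

TASK

Open the desiccant tub that stands in the bench holder: squeeze the two side tabs of its cap inward, firmly but not so hard that the cap is crushed, and turn the cap anticlockwise until you feel it run up against its stop, without wrenching it. Lift the cap straight off without tugging at the thread, set it down gently, not dropped, in the steel tray the right way up, let go, and leave the plain jar and the crucibles where they stand.

Things in the scene. Friction and masses are not known exactly. Their poses are not given: they have to be found in the camera images.
- cap_grip (a point): Point to pinch the tub's cap: on its axis, 28 mm above its lower rim, 12 mm below its flat top. The cap is round grey plastic, 54 mm across, 40 mm tall, loose, 65 to 100 g. x = line through its two side tabs, z = up its axis. The tabs are flat ribbed pads at +x and -x, 22 mm wide, 64 mm apart over their faces (56 mm squeezed home). Pinch no lower: fingertips would foul the lock posts below.
- tab_a (a joint): How far the tab at the cap's +x side is pressed in, m: 0 out, 0.004 fully in. A spring resists with 6 N, rising to 12 N. Pressed in less than 0.0033 m, its toe is caught by a lock post on the tub's shoulder and the cap turns by at most half a radian anticlockwise, less if loosely done up.
- tab_b (a joint): The same for the tab at the cap's -x side. Both tabs must be in at the same time; 15 to 30 N on each face holds them in and carries the turn. More than 45 N on each crushes the cap.
- tub_mouth (a point): Centre of the rim of the tub's neck, 138 mm above the bench, inside the cap until it is off (1 to 2 mm above cap_grip as the cap sits). Neck 40 mm across; z up; x and y tell nothing of where the thread starts or ends. Hidden four-start bayonet thread: seen from above the cap turns anticlockwise, rubbing at about 0.1 Nm and rising some 2 mm, until it meets a hard stop.
- tub_shoulder (a point): Centre of the tub's flat shoulder, 106 mm above the bench, 30 mm below cap_grip with the cap on. Tub white, 76 mm across, held fast in a fixed bench holder (rubber cup 90 mm across on a 120 mm square plate). Two lock posts 7 mm tall stand on the shoulder. The stop comes 0.75 to 1.22 rad from the start, by how tightly it was done up; the cap lifts off only in the last 0.08 rad before it.
- cap_top (a point): Centre of the cap's flat top, axes as cap_grip. More than 45 N between cap and tub, by turning against the lock or the stop (about 0.8 Nm, reached some 0.05 rad past first touch with a stiff arm) or by pulling up while the thread still holds, damages the cap. The seal alone presses with about 17 N in this sum. Falling freely more than 10 mm counts as dropped.
- tray_floor (a point): Centre of the inner floor of the shallow steel tray, 3 mm above the bench, z up, x and y along its sides. Outside 200 mm (x) by 160 mm (y), walls 3 mm thick and 15 mm high, fixed. The cap stands on its lower rim in it, at any yaw.
- plain_jar_mid (a point): Bystander: loose white jar, 68 mm across and 112 mm tall, with a smooth round ribbed screw cap without tabs; this point is half-way up. Leave it alone.
- crucible_a_mid (a point): Bystander: loose white china crucible, 45 mm across its rim and 38 mm tall; this point is half-way up. Leave it alone.
- crucible_b_mid (a point): Bystander: a second crucible like the first. Leave it alone.

How it is judged:
By the outcome, as a careful person would: the job done as asked, in the order asked, and still so for the second after the job is handed in, with the robot touching nothing.
It also fails if it takes over 67 s, if anything falls off the work surface, if the arm or the gripper's body presses on something with over 40 N, if the wrist force passes 120 N, or if a joint passes its speed limit or range.

ROBOT

A 6-joint arm with a two-finger parallel gripper is mounted at the origin on the work surface. World frame = base frame: x ahead of the robot, y to its left, z up, the work surface at z = 0. Lengths are in m, angles in degrees, forces in N, time in s.
With the tool pointing down it reaches from about 0.35 to 0.975 m from the base axis. Payload 7.1 kg.
Tool frame: the origin (TCP) lies at the very end of the fingers, on their centre line; the grasp point (between the pads) lies 19 mm behind it; z points along the fingers, y is the direction in which the jaws open and shut (so a half turn about z gives the same grasp; the last joint's range is limited). The gripper opens to 88 mm and grips with 3 to 60 N. Pads are 20 mm wide; open, the fingers measure 115 mm over their backs; the gripper's body (75 mm by 178 mm) begins 61 mm behind the grasp point.
Start: joints at [-71.505, 24.242, 93.386, -0, 62.372, -1.089], TCP at [0.21, -0.589, 0.223] pointing down, gripper open.
Joint ranges: [-172.04, 172.04], [-51.8, 120.97], [4.93, 147.93], [-75.15, 255.16], [6.16, 154.13], [-145.62, 145.62]. Speed limits (degrees/s): [136.94, 136.94, 172.46, 180, 180, 180].

INTERFACE

Orientations are given as [roll, pitch, yaw] about the fixed x, y, z axes, in that order (R = Rz(yaw) Ry(pitch) Rx(roll)).
In Python, from bench import arm gives the robot as it stands.
- The arm moves only by the shell command python3 -m creep 'ROWS' [FORCE]. ROWS is JSON, a list of rows, each a list of 7 numbers: the shift along the tool's x, y, z in m, then the turn, a rotation vector about the tool's x, y, z in rad, then the closure, from 0 (fully open) to 1 (shut). In form: [[tx, ty, tz, ax, ay, az, grip], ...]. A call has 1 to 8 rows; each row shifts and turns the commanded pose from where the row before left it, along the tool's axes as they then stand; what a row does not reach is not made up. A row lasts 1/12 s, in which the tool goes at most 41.7 mm and 7.16 degrees, less where a joint would pass 70% of its speed; a pose out of reach is approached as far as the arm can. A call with a gripper value outside its range is refused whole. The fingers move at their own pace and stop on an object; FORCE is the grip in N (left out, the last holds). Time passes only in rows, so rows that do not move let the fingers close. It gives the time, the measured TCP pose, the force and the opening at its end, in the units of the state.
- arm.observe(): the state, without advancing time (a new reading comes with each control period).
- arm.snapshot(name): name is "side" or "top"; returns the picture (420x560x3 uint8, blue, green, red); there is no depth.
- arm.get_calibration(name): a dict with "fovy" (degrees; the focal length in pixels is half the picture's height over the tangent of half this angle, whatever the lens; pixels are square), "cx", "cy" (the principal point, pixels), "R" (3x3) and "t" (3): a world point X has camera coordinates R X + t. Camera axes: x right, y down, z forward; pixel columns grow to the right and rows downward; lengths in m; the calibration is good to about 2 mm. A picture is of the moment at which its call begins. get_calibration takes no time and is no camera call.
- arm.close_job(): hands the job in, once; it reports no verdict.
The state is a dict: "time": time; "q": joint angles; "qvel": joint speeds; "tau": joint torques, N m; "eef_pos": TCP position; "ee_rot": TCP orientation; "contact_force": force on the tool from outside, world axes, zero at the start; "moment": the same for the moment, N m; "width": finger opening in m.
Only numpy, scipy, OpenCV 4.12 (cv2) and the standard library are available. Lean on these libraries where they do the work, as an engineer would, in place of code of your own. Each camera call takes 0.05 s, during which the arm holds its last target. There are 200 camera calls.

## Working session

There is one attempt and no reset: what is moved stays moved. The work goes in short steps, Python scripts to look and compute and a shell command to move; the robot and the scene stay as the last step left them, time stands still between calls to the robot, and variables do not carry over. Pictures are saved under pics/ and viewed, about 8 in all and at most 12, crops included, and the job is handed in when it is done.

```bash
mkdir -p pics; ls
cat > h.py <<'E'
import numpy as np, cv2
from bench import arm
def cal(n):
    c=arm.get_calibration(n); R=np.array(c["R"]);t=np.array(c["t"]); f=210/np.tan(np.radians(c["fovy"])/2)
    return R,t,f,c["cx"],c["cy"]
def ray(n,u,v,z):
    R,t,f,cx,cy=cal(n); C=-R.T@t; d=R.T@np.array([(u-cx)/f,(v-cy)/f,1]); return C+d*(z-C[2])/d[2]
def proj(n,X):
    R,t,f,cx,cy=cal(n); p=R@np.array(X)+t; return [round(float(f*p[0]/p[2]+cx),1),round(float(f*p[1]/p[2]+cy),1)]
E
python3 - <<'E'
from h import *
for n in("top","side"):
    im=arm.snapshot(n); cv2.imwrite(f"pics/{n}0.png",im)
    c=arm.get_calibration(n);print({k:np.round(v,3).tolist() for k,v in c.items()}); R,t=np.array(c["R"]),np.array(c["t"]);print(-R.T@t)
print(arm.observe())
E
```

```text
pics
{'fovy': 44.754, 'cx': 283.583, 'cy': 196.064, 'R': [[0.013, -1.0, -0.022], [-0.998, -0.012, -0.064], [0.064, 0.023, -0.998]], 't': [0.024, 0.612, 0.975]}
[0.54854407 0.00973541 1.01274599]
{'fovy': 51.243, 'cx': 281.564, 'cy': 215.417, 'R': [[-0.714, -0.7, 0.002], [-0.519, 0.528, -0.672], [0.47, -0.481, -0.74]], 't': [0.449, 0.395, 0.718]}
[0.18839414 0.45162056 0.79613976]
{'time': 0.1, 'q': array([-7.15064552e+01,  2.42796650e+01,  9.34251112e+01,  3.27632022e-04,
        6.23745428e+01, -1.08878887e+00]), 'qvel': array([-0.05918193, -0.08289744, -0.07277732, -0.07659987, -0.00649655,
       -0.02616028]), 'tau': array([-7.68972277e-04, -5.45616031e+01, -2.74323946e+01,  6.43962482e-02,
        1.88099546e-02, -4.90864556e-05]), 'eef_pos': array([ 0.20934227, -0.58837146,  0.22199699]), 'ee_rot': array([-1.79920701e+02, -1.79722359e-03,  1.95821803e+01]), 'contact_force': array([0.0249397 , 0.25434874, 0.37131184]), 'moment': array([-0.00801031,  0.00698021, -0.02501663]), 'width': 0.0877660090751091}
```

View pics/top0.png

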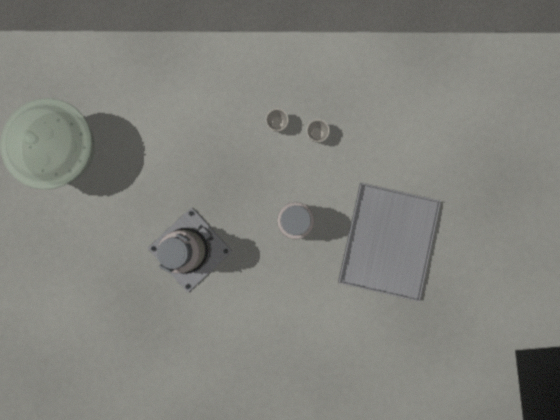

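View pics/side0.png

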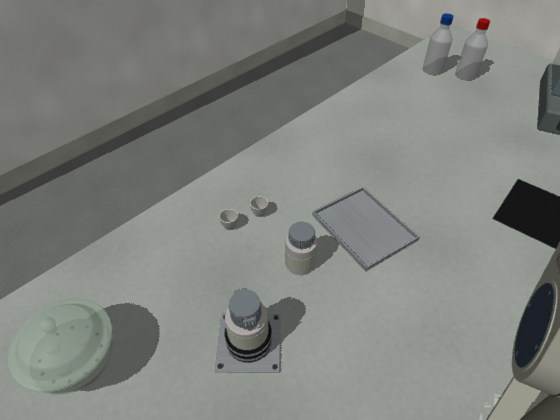

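Top view: the tub in its holder is at about (175,251), the plain jar at (296,221), the tray at (391,242) and the crucibles at (277,120) and (318,131). Side view: cap at (244,305). I'll crop in on the cap next.

Run:
```python
from h import *
a=cv2.imread("pics/top0.png")[205:295,145:235]; b=cv2.imread("pics/side0.png")[280:380,205:290]
a=cv2.resize(a,(400,400),interpolation=cv2.INTER_CUBIC); b=cv2.resize(b,(340,400),interpolation=cv2.INTER_CUBIC)
cv2.imwrite("pics/c1.png",cv2.convertScaleAbs(np.hstack([a,b]),alpha=1.4))
# holder plate corner screws, cap outlines guess
for n,u,v,z in(("top",174,251,.148),("side",245,298,.148),("top",296,220,.112),("side",301,230,.112)): print(n,ray(n,u,v,z).round(3))
im=cv2.imread("pics/top0.png")
print("tray",[ray("top",*p,.015).round(3).tolist() for p in((362,185),(442,201),(422,299),(340,282))])
print("plate",[ray("top",*p,.006).round(3).tolist() for p in((194,209),(229,251),(190,291),(150,248))])
```

```text
top [0.508 0.214 0.148]
side [0.511 0.21  0.148]
top [0.564 0.008 0.112]
side [0.566 0.008 0.112]
tray [[0.636, -0.121, 0.015], [0.606, -0.276, 0.015], [0.417, -0.237, 0.015], [0.447, -0.079, 0.015]]
plate [[0.585, 0.21, 0.006], [0.503, 0.139, 0.006], [0.424, 0.214, 0.006], [0.507, 0.295, 0.006]]
```

View pics/c1.png

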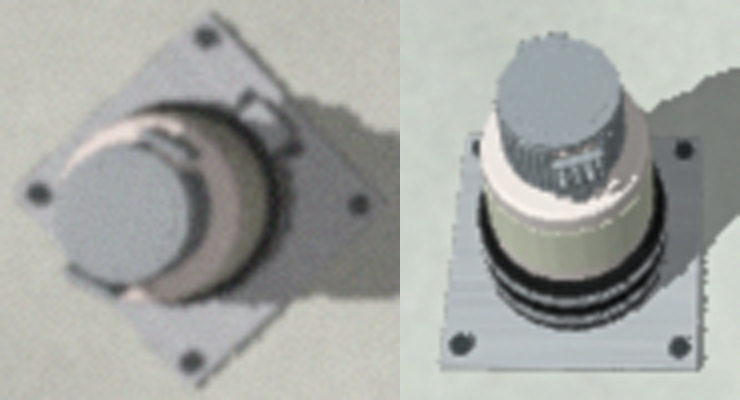

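Top crop: cap disc centre is at about px (172,252.7). The tabs show at about (183,237.6) and (165.3,269). In the side crop one tab faces the camera at about (250,321).

Run:
```python
from h import *
print("top",ray("top",172,252.7,.148),"side",ray("side",245,302.5,.148))
A=ray("top",183.3,237.6,.134);B=ray("top",165.3,269.1,.134);print("tabs",A,B,(A+B)/2,np.linalg.norm(A-B),np.degrees(np.arctan2(*(A-B)[1::-1])))
c=(ray("top",172,252.7,.148)+ray("side",245,302.5,.148))/2
# ray of side tab: predicted px for yaw of tab b
for yaw in range(15,75,5):
    for s in(1,-1):
        d=np.array([np.cos(np.radians(yaw)),np.sin(np.radians(yaw)),0])*s*.032
        print(yaw,s,[proj(n,np.r_[c[:2],z]+d) for n in("top","side") for z in(.142,.126)])
    yaw=-yaw
    d=np.array([np.cos(np.radians(yaw)),np.sin(np.radians(yaw)),0])*.032
    print(yaw,[proj(n,np.r_[c[:2],z]+k*d) for n in("top","side") for z in(.142,.126) for k in(1,-1)])
# masks: cap top disc contour
for n,(x,y,w,h),z in(("top",(150,230,60,50),.148),("side",(220,280,60,50),.148)):
    im=cv2.imread(f"pics/{n}0.png")[y:y+h,x:x+w]; print(n,im[h//2-4:h//2,20:24].reshape(-1,3).mean(0))
```

```text
top [0.50541202 0.21720877 0.148     ] side [0.50451976 0.21619969 0.148     ]
tabs [0.53090397 0.20168834 0.134     ] [0.47649697 0.23137718 0.134     ] [0.50370047 0.21653276 0.134     ] 0.06198023211196733 -28.620439858343662
15 1 [[168.8, 234.6], [171.1, 234.5], [229.2, 296.4], [230.0, 301.3]]
15 -1 [[177.5, 271.1], [179.6, 270.4], [260.9, 312.6], [261.2, 317.4]]
-15 [[178.4, 234.7], [167.8, 271.0], [180.5, 234.6], [170.1, 270.2], [236.4, 290.5], [253.7, 318.9], [237.1, 295.4], [254.1, 323.6]]
20 1 [[167.2, 235.1], [169.5, 234.9], [228.3, 297.6], [229.2, 302.5]]
20 -1 [[179.0, 270.6], [181.1, 269.9], [261.7, 311.3], [262.0, 316.1]]
-20 [[180.0, 235.2], [166.3, 270.4], [182.0, 235.1], [168.6, 269.7], [237.9, 289.9], [252.2, 319.6], [238.5, 294.8], [252.6, 324.3]]
25 1 [[165.7, 235.7], [168.0, 235.5], [227.6, 298.9], [228.4, 303.8]]
25 -1 [[180.6, 270.0], [182.6, 269.3], [262.3, 309.9], [262.6, 314.7]]
-25 [[181.5, 235.9], [164.8, 269.8], [183.5, 235.7], [167.1, 269.1], [239.4, 289.4], [250.6, 320.2], [240.0, 294.3], [251.1, 324.9]]
30 1 [[164.3, 236.4], [166.6, 236.3], [227.0, 300
[... 1783 characters left out ...]
3.4], [159.2, 261.4], [250.4, 288.9], [238.9, 320.8], [250.8, 293.8], [239.6, 325.5]]
65 1 [[156.5, 244.6], [159.0, 244.3], [226.7, 310.2], [227.5, 315.0]]
65 -1 [[189.8, 261.0], [191.7, 260.4], [262.6, 298.7], [262.9, 303.5]]
-65 [[190.2, 245.1], [156.0, 260.5], [192.1, 244.8], [158.5, 260.0], [251.9, 289.3], [237.4, 320.3], [252.3, 294.2], [238.1, 325.0]]
70 1 [[155.8, 246.1], [158.3, 245.8], [227.2, 311.6], [228.0, 316.3]]
70 -1 [[190.5, 259.5], [192.4, 259.0], [262.0, 297.4], [262.3, 302.2]]
-70 [[190.8, 246.6], [155.4, 259.0], [192.7, 246.3], [157.9, 258.5], [253.3, 289.8], [235.8, 319.8], [253.7, 294.7], [236.6, 324.5]]
top [121.25   119.25   116.1875]
side [120.5    118.0625 110.4375]
```

Cap centre is about (0.505, 0.2167). The two views agree within 1 mm, and the tab spacing comes out at 62 mm against 64 mm given. The tab line is at about -27°, so the tool yaw should be 63°. I'll move over the cap while staying high.

```bash
python3 -m creep '[[0.0228,-0.0275,0,0,0,0,0],[0.0228,-0.0275,0,0,0,0,0],[0.0228,-0.0275,0,0,0,0,0],[0.0228,-0.0275,0,0,0,0,0],[0.0228,-0.0275,0,0,0,0,0],[0.0228,-0.0275,0,0,0,0,0],[0.0228,-0.0275,0,0,0,0,0],[0.0228,-0.0275,0,0,0,0,0]]' 22
python3 -m creep '[[0.0228,-0.0275,0,0,0,0,0],[0.0228,-0.0275,0,0,0,0,0],[0.0228,-0.0275,0,0,0,0,0],[0.0228,-0.0275,0,0,0,0,0],[0.0228,-0.0275,0,0,0,0,0],[0.0228,-0.0275,0,0,0,0,0],[0.0228,-0.0275,0,0,0,0,0],[0.0228,-0.0275,0,0,0,0,0]]'
python3 -m creep '[[0.0228,-0.0275,0,0,0,0,0],[0.0228,-0.0275,0,0,0,0,0],[0.0228,-0.0275,0,0,0,0,0],[0.0228,-0.0275,0,0,0,0,0],[0.0228,-0.0275,0,0,0,0,0],[0.0228,-0.0275,0,0,0,0,0],[0.0228,-0.0275,0,0,0,0,0],[0.0228,-0.0275,0,0,0,0,0]]'
python3 -m creep '[[0,0,0,0,0,-0.108,0],[0,0,0,0,0,-0.108,0],[0,0,0,0,0,-0.108,0],[0,0,0,0,0,-0.108,0],[0,0,0,0,0,-0.108,0],[0,0,0,0,0,-0.108,0],[0,0,0,0,0,-0.108,0],[0,0,0,0,0,0,0]]'
```

```text
time: 0.77
eef_pos: [0.3076, -0.3186, 0.2225]
ee_rot: [-180.0, 0.0, 19.6]
contact_force: [0.8, 0.4, 0.7]
width: 0.0878
time: 1.43
eef_pos: [0.4058, -0.0502, 0.2227]
ee_rot: [180.0, -0.0, 19.6]
contact_force: [0.1, -0.6, -0.6]
width: 0.0879
time: 2.1
eef_pos: [0.5038, 0.2182, 0.2224]
ee_rot: [180.0, 0.0, 19.6]
contact_force: [0.3, -0.2, 0.5]
width: 0.0879
time: 2.77
eef_pos: [0.5035, 0.2163, 0.2223]
ee_rot: [-180.0, 0.0, 63.1]
contact_force: [-0.1, 0.1, 0.5]
width: 0.088
```

Run:
```python
from h import *
a=arm.snapshot("side")[180:360,150:350]; b=arm.snapshot("top")[180:330,90:290]
cv2.imwrite("pics/c2.png",np.hstack([cv2.resize(a,(400,360),interpolation=cv2.INTER_CUBIC),cv2.resize(b,(400,360),interpolation=cv2.INTER_CUBIC)]))
```

```text
(no output)
```

View pics/c2.png

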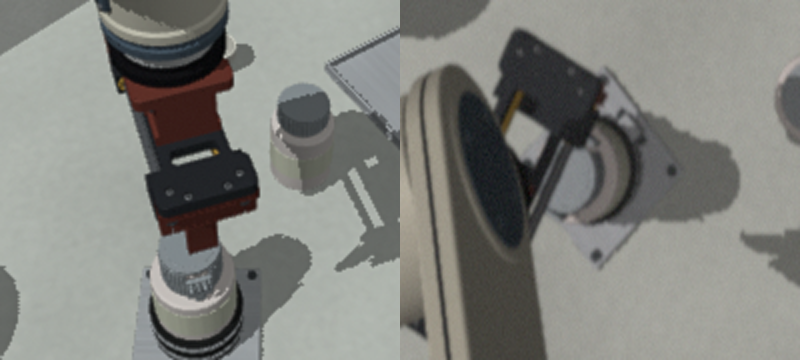

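Both views show the fingers straddling the cap, with the near finger directly above the tab. Now I'll descend.

```bash
python3 -m creep '[[0.001,0.001,0.01,0,0,0,0],[0,0,0.012,0,0,0,0],[0,0,0.012,0,0,0,0],[0,0,0.012,0,0,0,0],[0,0,0.012,0,0,0,0],[0,0,0.012,0,0,0,0],[0,0,0.012,0,0,0,0],[0,0,0.012,0,0,0,0]]'
python3 -m creep '[[0,0,0.005,0,0,0,0],[0,0,0.005,0,0,0,0],[0,0,0,0,0,0,0]]'; python3 -c "
from bench import arm;s=arm.observe();print(s['moment'],s['q'])"
```

```text
time: 3.53
eef_pos: [0.5051, 0.2168, 0.1273]
ee_rot: [-180.0, 0.0, 62.9]
contact_force: [0.7, 0.7, 0.1]
width: 0.0878
time: 3.78
eef_pos: [0.5047, 0.2167, 0.1177]
ee_rot: [-179.9, 0.1, 62.9]
contact_force: [-0.9, 0.7, -0.3]
width: 0.0878
[-0.0113999   0.02059505 -0.01330005] [ 2.19925663e+01  2.64122263e+01  1.06977998e+02 -5.20517294e-04
  4.66945987e+01  4.90969015e+01]
```

```bash
python3 -m creep '[[0,0,0,0,0,0,1],[0,0,0,0,0,0,1],[0,0,0,0,0,0,1],[0,0,0,0,0,0,1],[0,0,0,0,0,0,1],[0,0,0,0,0,0,1]]' 5
python3 -c "
from bench import arm;s=arm.observe();print(s['moment'],s['contact_force'])"
```

```text
time: 4.28
eef_pos: [0.5052, 0.2171, 0.1192]
ee_rot: [180.0, -0.0, 62.9]
contact_force: [-3.0, 0.7, 3.9]
width: 0.0639
[0.17768492 0.33413907 0.01670744] [-3.00200165  0.70512282  3.90275112]
```

```bash
python3 -m creep '[[0,0,0,0,0,0,1],[0,0,0,0,0,0,1],[0,0,0,0,0,0,1],[0,0,0,0,0,0,1],[0,0,0,0,0,0,1],[0,0,0,0,0,0,1]]' 24
python3 -c "
from bench import arm;s=arm.observe();print(s['moment'],s['contact_force'])"
```

```text
time: 4.78
eef_pos: [0.5056, 0.217, 0.1193]
ee_rot: [180.0, -0.0, 62.9]
contact_force: [-1.5, -0.3, 6.3]
width: 0.0558
[-0.03424497  0.28274896  0.00113731] [-1.54422642 -0.26123311  6.32543743]
```

Both tabs are home: width is 55.8 mm. Turning now, easing upward slightly to follow the thread.

```bash
python3 -m creep '[[0,0,-0.0005,0,0,-0.03,1],[0,0,-0.0003,0,0,-0.03,1],[0,0,-0.0002,0,0,-0.03,1],[0,0,-0.0001,0,0,-0.03,1],[0,0,-0.0001,0,0,-0.03,1],[0,0,-0.0001,0,0,-0.03,1],[0,0,0,0,0,0,1]]'
python3 -c "
from bench import arm;s=arm.observe();print(s['moment'],s['contact_force'],s['tau'][5])"
```

```text
time: 5.37
eef_pos: [0.5053, 0.2168, 0.1198]
ee_rot: [180.0, -0.0, 73.3]
contact_force: [1.0, 1.3, -2.0]
width: 0.0555
[ 0.13287468 -0.11047728 -0.04566053] [ 0.95155533  1.29184016 -2.03118821] -0.4669835977256298
```

```bash
for i in 1 2 3; do :; done; python3 -m creep '[[0,0,-0.0001,0,0,-0.03,1],[0,0,0,0,0,-0.03,1],[0,0,-0.0001,0,0,-0.03,1],[0,0,0,0,0,-0.03,1],[0,0,-0.0001,0,0,-0.03,1],[0,0,0,0,0,0,1]]'
python3 -c "
from bench import arm;s=arm.observe();print(s['moment'],s['contact_force'],s['tau'][5])"
python3 -m creep '[[0,0,-0.0001,0,0,-0.03,1],[0,0,0,0,0,-0.03,1],[0,0,-0.0001,0,0,-0.03,1],[0,0,0,0,0,-0.03,1],[0,0,0,0,0,0,1]]'
python3 -c "
from bench import arm;s=arm.observe();print(s['moment'],s['contact_force'],s['tau'][5])"
```

```text
time: 5.87
eef_pos: [0.5051, 0.2167, 0.1201]
ee_rot: [-180.0, 0.0, 81.8]
contact_force: [-0.6, -0.1, -2.5]
width: 0.0553
[-0.00893241 -0.08844661 -0.02905069] [-0.57750366 -0.08061754 -2.47194815] -0.4718230292201042
time: 6.28
eef_pos: [0.5051, 0.2166, 0.1203]
ee_rot: [-180.0, 0.0, 88.7]
contact_force: [1.0, -0.7, -1.6]
width: 0.0553
[-0.15380955 -0.09777213 -0.02606089] [ 1.0261607  -0.704309   -1.61660059] -0.46877430751919746
```

```bash
python3 -m creep '[[0,0,-0.0001,0,0,-0.03,1],[0,0,0,0,0,-0.03,1],[0,0,-0.0001,0,0,-0.03,1],[0,0,0,0,0,-0.03,1],[0,0,-0.0001,0,0,-0.03,1],[0,0,0,0,0,-0.03,1],[0,0,-0.0001,0,0,-0.03,1],[0,0,0,0,0,0,1]]'
python3 - <<'E'
from h import *
s=arm.observe();print(s['moment'],s['contact_force'],s['tau'][5])
a=arm.snapshot("side")[230:360,170:340]
cv2.imwrite("pics/c3.png",cv2.resize(a,(680,520),interpolation=cv2.INTER_CUBIC))
E
```

```text
time: 6.95
eef_pos: [0.5051, 0.2167, 0.1207]
ee_rot: [-180.0, 0.0, 100.7]
contact_force: [1.0, 0.1, -1.6]
width: 0.0558
[-0.11939598 -0.11466551 -0.02247506] [ 0.96665237  0.05809706 -1.61069511] -0.4504451248794794
```

View pics/c3.png

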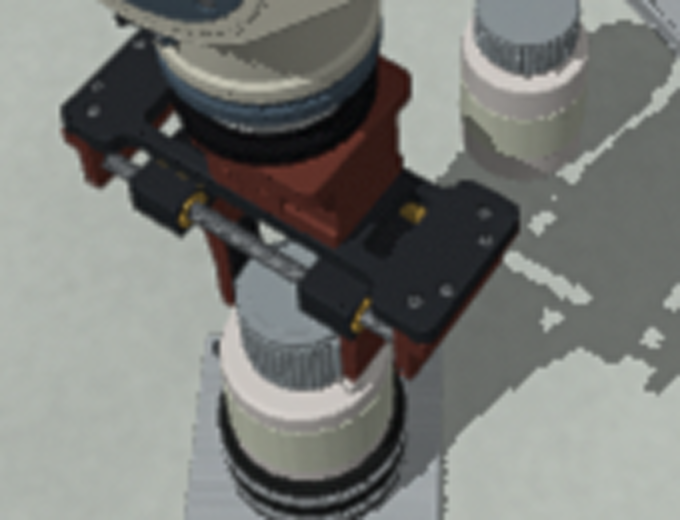

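The cap is turning: the tab is no longer at its old place and has gone round with the fingers. I'm at 0.66 rad, so from here I'll use small steps with a torque guard between them.

```bash
cat > chk.py <<'E'
import sys
from bench import arm
s=arm.observe(); print("Mz %.3f tau6 %.3f yaw %.2f Fz %.1f w %.4f"%(s['moment'][2],s['tau'][5],s['ee_rot'][2],s['contact_force'][2],s['width']))
sys.exit(abs(s['moment'][2])>.2 or abs(s['tau'][5]+.46)>.2)
E
c(){ python3 chk.py; }
python3 -m creep '[[0,0,-0.0001,0,0,-0.02,1],[0,0,0,0,0,-0.02,1],[0,0,-0.0001,0,0,-0.02,1],[0,0,0,0,0,0,1]]' >/dev/null && c &&
python3 -m creep '[[0,0,0,0,0,-0.02,1],[0,0,0,0,0,0,1]]' >/dev/null && c &&
python3 -m creep '[[0,0,0,0,0,-0.02,1],[0,0,0,0,0,0,1]]' >/dev/null && c &&
python3 -m creep '[[0,0,-0.0001,0,0,-0.02,1],[0,0,0,0,0,0,1]]' >/dev/null && c &&
python3 -m creep '[[0,0,0,0,0,-0.02,1],[0,0,0,0,0,0,1]]' >/dev/null && c &&
python3 -m creep '[[0,0,0,0,0,-0.02,1],[0,0,0,0,0,0,1]]' >/dev/null && c &&
python3 -m creep '[[0,0,-0.0001,0,0,-0.02,1],[0,0,0,0,0,0,1]]' >/dev/null && c
```

```text
Mz 0.025 tau6 -0.257 yaw 104.23 Fz -3.4 w 0.0553True
```

```bash
sed -i "s/abs(s\['tau'\]\[5\]+.46)>.2/s['tau'][5]<-.65/; s/sys.exit(/sys.exit(1 if /; s/-.65)/-.65 else 0)/" chk.py; tail -1 chk.py
c(){ python3 chk.py; }
python3 -m creep '[[0,0,0,0,0,-0.02,1],[0,0,0,0,0,0,1]]' >/dev/null && c &&
python3 -m creep '[[0,0,0,0,0,-0.02,1],[0,0,0,0,0,0,1]]' >/dev/null && c &&
python3 -m creep '[[0,0,-0.0001,0,0,-0.02,1],[0,0,0,0,0,0,1]]' >/dev/null && c &&
python3 -m creep '[[0,0,0,0,0,-0.02,1],[0,0,0,0,0,0,1]]' >/dev/null && c &&
python3 -m creep '[[0,0,0,0,0,-0.02,1],[0,0,0,0,0,0,1]]' >/dev/null && c &&
python3 -m creep '[[0,0,-0.0001,0,0,-0.02,1],[0,0,0,0,0,0,1]]' >/dev/null && c
```

```text
sys.exit(1 if abs(s['moment'][2])>.2 or s['tau'][5]<-.65 else 0)
Mz 0.036 tau6 -0.210 yaw 105.37 Fz -4.2 w 0.0555
Mz 0.029 tau6 -0.209 yaw 106.53 Fz -4.3 w 0.0554
Mz -0.013 tau6 -0.185 yaw 107.67 Fz -1.3 w 0.0553
Mz -0.012 tau6 -0.211 yaw 108.82 Fz -0.3 w 0.0553
Mz -0.055 tau6 -0.211 yaw 109.97 Fz -0.7 w 0.0552
Mz -0.051 tau6 -0.212 yaw 111.11 Fz -0.9 w 0.0557
```

```bash
sed -i "s/-.65/-.4/" chk.py
c(){ python3 chk.py; }
python3 -m creep '[[0,0,0,0,0,-0.02,1],[0,0,0,0,0,0,1]]' >/dev/null && c &&
python3 -m creep '[[0,0,0,0,0,-0.02,1],[0,0,0,0,0,0,1]]' >/dev/null && c &&
python3 -m creep '[[0,0,-0.0001,0,0,-0.02,1],[0,0,0,0,0,0,1]]' >/dev/null && c &&
python3 -m creep '[[0,0,0,0,0,-0.02,1],[0,0,0,0,0,0,1]]' >/dev/null && c &&
python3 -m creep '[[0,0,0,0,0,-0.02,1],[0,0,0,0,0,0,1]]' >/dev/null && c &&
python3 -m creep '[[0,0,-0.0001,0,0,-0.02,1],[0,0,0,0,0,0,1]]' >/dev/null && c &&
python3 -m creep '[[0,0,0,0,0,-0.02,1],[0,0,0,0,0,0,1]]' >/dev/null && c &&
python3 -m creep '[[0,0,0,0,0,-0.02,1],[0,0,0,0,0,0,1]]' >/dev/null && c
```

```text
Mz -0.020 tau6 -0.225 yaw 112.25 Fz -1.3 w 0.0552
Mz -0.127 tau6 -0.354 yaw 113.38 Fz -0.3 w 0.0553
Mz -0.432 tau6 -0.642 yaw 114.50 Fz -1.5 w 0.0555
```

The stop shows clearly at yaw of about 113.5°, or 0.88 rad, with the moment rising to 0.43 Nm. I'll relax by 0.02 rad, then lift carefully.

```bash
sed -i "s/sys.exit.*/sys.exit(1 if s['contact_force'][2]<-10 else 0)/" chk.py
c(){ python3 chk.py; }
python3 -m creep '[[0,0,0,0,0,0.01,1],[0,0,0,0,0,0.01,1],[0,0,0,0,0,0,1]]' && c &&
python3 -m creep '[[0,0,-0.001,0,0,0,1],[0,0,0,0,0,0,1]]' && c &&
python3 -m creep '[[0,0,-0.001,0,0,0,1],[0,0,0,0,0,0,1]]' && c &&
python3 -m creep '[[0,0,-0.001,0,0,0,1],[0,0,-0.001,0,0,0,1],[0,0,0,0,0,0,1]]' && c
```

```text
time: 9.08
eef_pos: [0.5052, 0.2169, 0.1214]
ee_rot: [180.0, -0.0, 113.3]
contact_force: [0.1, 1.6, -1.0]
width: 0.0557
Mz -0.089 tau6 0.019 yaw 113.28 Fz -1.0 w 0.0557
time: 9.25
eef_pos: [0.5052, 0.2169, 0.1224]
ee_rot: [180.0, -0.0, 113.3]
contact_force: [-0.4, 2.5, -2.2]
width: 0.0555
Mz -0.086 tau6 -0.117 yaw 113.33 Fz -2.2 w 0.0555
time: 9.42
eef_pos: [0.5052, 0.2169, 0.1235]
ee_rot: [180.0, -0.0, 113.3]
contact_force: [0.5, 2.5, -2.8]
width: 0.0551
Mz -0.114 tau6 -0.124 yaw 113.32 Fz -2.8 w 0.0551
time: 9.67
eef_pos: [0.5052, 0.2169, 0.1256]
ee_rot: [180.0, -0.0, 113.3]
contact_force: [-0.3, 3.0, -0.3]
width: 0.0555
Mz -0.088 tau6 -0.098 yaw 113.32 Fz -0.3 w 0.0555
```

```bash
c(){ python3 chk.py; }
python3 -m creep '[[0,0,-0.002,0,0,0,1],[0,0,-0.002,0,0,0,1],[0,0,-0.003,0,0,0,1],[0,0,-0.003,0,0,0,1]]' && c &&
python3 -m creep '[[0,0,-0.006,0,0,0,1],[0,0,-0.008,0,0,0,1],[0,0,-0.008,0,0,0,1],[0,0,-0.008,0,0,0,1],[0,0,-0.01,0,0,0,1],[0,0,-0.01,0,0,0,1],[0,0,-0.01,0,0,0,1],[0,0,-0.005,0,0,0,1]]' && c
python3 - <<'E'
from h import *
b=arm.snapshot("side")[180:360,150:350]; s=arm.snapshot("top")
im=np.hstack([cv2.resize(b,(400,360),interpolation=cv2.INTER_CUBIC),cv2.resize(s[150:330,270:470],(400,360),interpolation=cv2.INTER_CUBIC)])
cv2.imwrite("pics/c4.png",im)
E
```

```text
time: 10.0
eef_pos: [0.5051, 0.2166, 0.1357]
ee_rot: [-180.0, 0.0, 113.3]
contact_force: [0.5, 0.7, -1.2]
width: 0.0557
Mz -0.025 tau6 -0.001 yaw 113.33 Fz -1.2 w 0.0557
time: 10.67
eef_pos: [0.5058, 0.2171, 0.2023]
ee_rot: [179.9, 0.0, 113.3]
contact_force: [0.7, -0.3, -1.1]
width: 0.0554
Mz 0.049 tau6 -0.001 yaw 113.32 Fz -1.1 w 0.0554
```

View pics/c4.png

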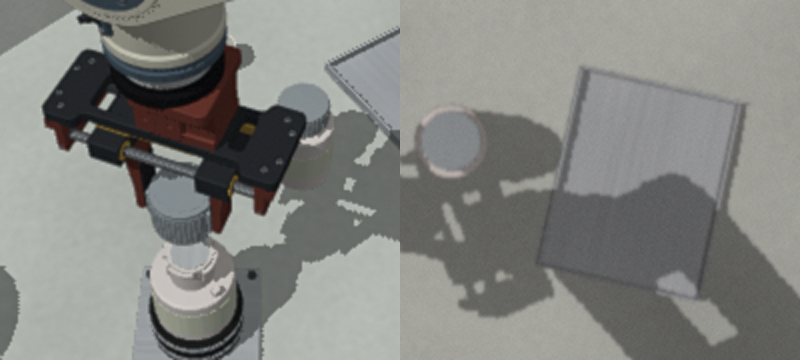

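The cap is off: it is in the jaws above a bare neck, and its lower rim is about 11 mm below the TCP. The tray is clear and its centre is about (0.5265, -0.178), so I'm carrying the cap there.

```bash
python3 -m creep '[[-0.012,-0.0044,0,0,0,0,1],[-0.0232,-0.0086,0,0,0,0,1],[-0.0232,-0.0086,0,0,0,0,1],[-0.0232,-0.0086,0,0,0,0,1],[-0.0232,-0.0086,0,0,0,0,1],[-0.0232,-0.0086,0,0,0,0,1],[-0.0232,-0.0086,0,0,0,0,1],[-0.0232,-0.0086,0,0,0,0,1]]'
python3 -m creep '[[-0.0232,-0.0086,0,0,0,0,1],[-0.0232,-0.0086,0,0,0,0,1],[-0.0232,-0.0086,0,0,0,0,1],[-0.0232,-0.0086,0,0,0,0,1],[-0.0232,-0.0086,0,0,0,0,1],[-0.0232,-0.0086,0,0,0,0,1],[-0.0232,-0.0086,0,0,0,0,1],[-0.0232,-0.0086,0,0,0,0,1]]'
python3 -m creep '[[-0.011,-0.004,0,0,0,0,1],[0,0,0.01,0,0,0,1],[0,0,0.02,0,0,0,1],[0,0,0.025,0,0,0,1],[0,0,0.025,0,0,0,1],[0,0,0.025,0,0,0,1],[0,0,0.02,0,0,0,1],[0,0,0.01,0,0,0,1]]'
python3 -m creep '[[0,0,0.01,0,0,0,1],[0,0,0.01,0,0,0,1],[0,0,0.008,0,0,0,1],[0,0,0,0,0,0,1]]'
```

```text
time: 11.43
eef_pos: [0.514, 0.0291, 0.1996]
ee_rot: [-179.9, -0.0, 113.3]
contact_force: [1.4, 0.2, -1.2]
width: 0.0557
time: 12.1
eef_pos: [0.524, -0.1684, 0.1996]
ee_rot: [-179.9, -0.1, 113.3]
contact_force: [0.9, 0.4, -1.3]
width: 0.0553
time: 12.77
eef_pos: [0.5235, -0.1764, 0.062]
ee_rot: [-179.8, -0.2, 113.4]
contact_force: [0.1, -0.5, -0.4]
width: 0.0553
time: 13.1
eef_pos: [0.5253, -0.1779, 0.0363]
ee_rot: [-179.9, -0.1, 113.3]
contact_force: [-0.4, 0.3, -1.7]
width: 0.0555
```

Rim is about 22 mm above the tray floor. Going down in small steps with a force check.

```bash
sed -i "s/sys.exit.*/sys.exit(1 if s['contact_force'][2]>3 else 0)/; s/yaw %.2f/z %.4f/; s/s\['ee_rot'\]/s['eef_pos']/" chk.py
c(){ python3 chk.py; }
python3 -m creep '[[0,0,0.005,0,0,0,1],[0,0,0.005,0,0,0,1],[0,0,0.005,0,0,0,1],[0,0,0,0,0,0,1]]' >/dev/null&& c &&
python3 -m creep '[[0,0,0.001,0,0,0,1],[0,0,0.001,0,0,0,1],[0,0,0,0,0,0,1]]' >/dev/null&& c &&
python3 -m creep '[[0,0,0.001,0,0,0,1],[0,0,0.001,0,0,0,1],[0,0,0,0,0,0,1]]' >/dev/null&& c &&
python3 -m creep '[[0,0,0.001,0,0,0,1],[0,0,0,0,0,0,1]]' >/dev/null&& c &&
python3 -m creep '[[0,0,0.001,0,0,0,1],[0,0,0,0,0,0,1]]' >/dev/null&& c &&
python3 -m creep '[[0,0,0.001,0,0,0,1],[0,0,0,0,0,0,1]]' >/dev/null&& c &&
python3 -m creep '[[0,0,0.001,0,0,0,1],[0,0,0,0,0,0,1]]' >/dev/null&& c &&
python3 -m creep '[[0,0,0.001,0,0,0,1],[0,0,0,0,0,0,1]]' >/dev/null&& c &&
python3 -m creep '[[0,0,0.001,0,0,0,1],[0,0,0,0,0,0,1]]' >/dev/null&& c
```

```text
Mz 0.038 tau6 0.002 z 0.0218 Fz -1.6 w 0.0555
Mz 0.010 tau6 0.001 z 0.0204 Fz -1.5 w 0.0554
Mz 0.018 tau6 0.001 z 0.0183 Fz -1.7 w 0.0551
Mz -0.010 tau6 0.001 z 0.0172 Fz -0.4 w 0.0556
Mz -0.011 tau6 0.001 z 0.0162 Fz -1.0 w 0.0554
Mz 0.050 tau6 0.001 z 0.0153 Fz -1.6 w 0.0556
Mz 0.003 tau6 0.001 z 0.0142 Fz -1.1 w 0.0556
Mz 0.027 tau6 -0.002 z 0.0138 Fz 2.9 w 0.0555
Mz -0.007 tau6 -0.011 z 0.0136 Fz 14.0 w 0.0557
```

Touchdown at z = 0.0138, as predicted. I'll ease the press, release gently and rise straight up.

```bash
python3 -m creep '[[0,0,-0.001,0,0,0,1],[0,0,0,0,0,0,1]]'
python3 -m creep '[[0,0,0,0,0,0,1],[0,0,0,0,0,0,1],[0,0,0,0,0,0,1]]' 5
python3 -m creep '[[0,0,0,0,0,0,0],[0,0,0,0,0,0,0],[0,0,0,0,0,0,0],[0,0,0,0,0,0,0],[0,0,0,0,0,0,0],[0,0,0,0,0,0,0],[0,0,0,0,0,0,0],[0,0,0,0,0,0,0]]'
```

```text
time: 15.1
eef_pos: [0.5261, -0.1783, 0.0138]
ee_rot: [180.0, 0.0, 113.3]
contact_force: [0.2, 0.7, 2.9]
width: 0.0552
time: 15.35
eef_pos: [0.5262, -0.1784, 0.0136]
ee_rot: [180.0, 0.0, 113.3]
contact_force: [-0.7, 0.4, 4.8]
width: 0.0641
time: 16.02
eef_pos: [0.5259, -0.1782, 0.0134]
ee_rot: [180.0, 0.0, 113.3]
contact_force: [0.1, -0.1, 0.9]
width: 0.0875
```

```bash
python3 -m creep '[[0,0,-0.003,0,0,0,0],[0,0,-0.008,0,0,0,0],[0,0,-0.015,0,0,0,0],[0,0,-0.025,0,0,0,0],[0,0,-0.035,0,0,0,0],[0,0,-0.035,0,0,0,0],[0,0,-0.035,0,0,0,0],[0,0,-0.02,0,0,0,0]]'
python3 -m creep '[[-0.03,0,-0.01,0,0,0,0],[-0.035,0,0,0,0,0,0],[-0.035,0,0,0,0,0,0],[-0.035,0,0,0,0,0,0],[-0.035,0,0,0,0,0,0],[-0.035,0,0,0,0,0,0],[-0.02,0,0,0,0,0,0],[0,0,0,0,0,0,0]]'
python3 - <<'E'
from h import *
b=arm.snapshot("side"); s=arm.snapshot("top"); cv2.imwrite("pics/top9.png",s)
im=np.hstack([cv2.resize(b[170:390,200:440],(400,366),interpolation=cv2.INTER_CUBIC),cv2.resize(s[90:310,230:470],(400,366),interpolation=cv2.INTER_CUBIC)])
cv2.imwrite("pics/c5.png",im)
E
```

```text
time: 16.68
eef_pos: [0.5272, -0.1787, 0.194]
ee_rot: [179.8, 0.2, 113.3]
contact_force: [0.9, -0.3, -0.5]
width: 0.0877
time: 17.35
eef_pos: [0.6158, -0.3888, 0.1999]
ee_rot: [179.9, 0.1, 113.2]
contact_force: [-0.4, -0.0, -0.6]
width: 0.0877
```

View pics/c5.png

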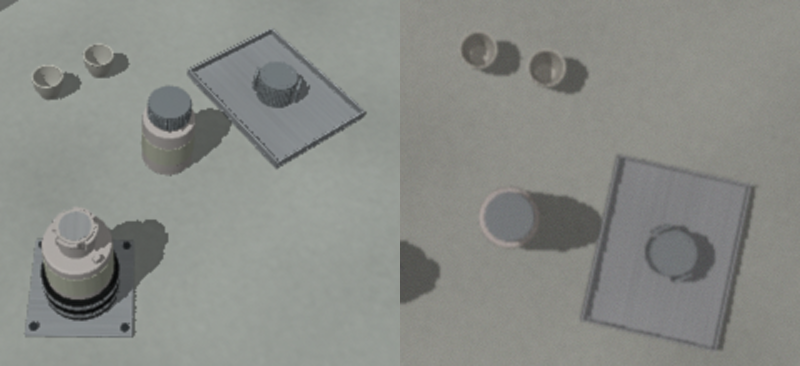

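The cap stands upright in the tray at crop pixel (673,252), with both tabs out. The tub is open, and the jar and crucibles are where they were. Handing in.

```bash
python3 -c "
from bench import arm;print(arm.close_job())"
```

```text
the job is handed in; nothing more can be done
None
```

The tub is open and its cap is standing upright in the steel tray; I handed the job in at about 17.5 s of the 67 s allowed.

- **Squeeze and turn:** I pinched both tabs home at 24 N, leaving the jaws 55.5 mm apart. I turned the cap anticlockwise about 0.88 rad until it met its stop. The moment reached 0.43 Nm, against about 0.8 Nm for damage, and I then backed off 0.02 rad.
- **Lift and set down:** The cap lifted off with under 3 N of pull. I lowered it to the tray in 1 mm steps, with a brief press of about 14 N at touchdown, then eased off before opening the jaws.
- **Last checks:** The final side and top pictures show the cap upright in the tray with both tabs out. The tub's neck is bare, the jar and crucibles look unmoved by eye, and the arm is clear of everything.
- **What disagreed:** The thread's rubbing read about 0.03–0.05 Nm on the moment reading instead of the stated 0.1 Nm. When the jaws closed, the tool rode up about 1.5 mm, pressing with 4–6 N. One torque guard also stopped the turn early because I had set it wrong. None of these showed any effect on the result.

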